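# Press a bronze bushing into a drawer pivot housing

### The job

The blue pivot housing for the stowage drawer has one empty bore. Take the bronze bushing from its white cradle, stand it upright with its flange up on the round black rubber mat and let go; then take it again from above, start it in the empty bore, let go while it still stands proud, and finally press it down until its flange sits flush on the boss all round. Do not disturb the loose things around, and leave the bushing fully home.

Things in the scene. Friction and masses are not known exactly. Their poses are not given: they have to be found in the camera images.
- bushing: bronze bushing, 48 mm long, about 160 g: a sleeve 30 mm in diameter and 40 mm long whose first 10 mm taper to 25 mm at the foot, then a round flange 52 mm in diameter and 8 mm thick. A black 12 mm hole at both ends (too small for a finger). Origin: centre of the foot; z runs from foot to flange. At first it lies in the cradle, its axis rising 30 degrees above level towards the flange.
- flange (a point): centre of the bushing's flange at mid-thickness (44 mm from the foot along the axis); axes as the bushing's. In the cradle only the flange's rim is free to grasp: 52 mm wide, the fingers closing level, across the axis; the gripper may lean in the upright plane that holds the axis.
- shoulder (a point): centre of the flange's underside, the shoulder (40 mm from the foot along the axis); axes as the bushing's
- cradle: fixed white plastic holder: a base 90 x 60 x 8 mm with a V groove 34 mm wide and a foot stop, inclined by 30 degrees, that carries the bushing's sleeve; the flange overhangs the high end, its centre 54 mm above the table. Open above and beside the flange. Origin: centre of the base's underside; x points (level) towards the high, flange end.
- mat: fixed round black rubber mat, 120 mm in diameter, 6 mm thick; origin: centre of its underside
- mat_top (a point): centre of the mat's upper face
- housing: fixed blue housing: base plate 165 (x) x 70 (y) x 12 mm with two round bosses 46 mm in diameter rising to 55 mm above the table, 90 mm apart: at its +x end the empty one, at its -x end one with a bronze bushing already fitted, its flange (52 mm in diameter, 8 mm thick) flush on the boss as the finished work must look. Origin: centre of the base's underside.
- bore (a point): centre of the mouth of the empty bore, on top of its boss (55 mm above the table); z points up. Bore 31.6 mm wide, 43 mm deep. A tight steel ring sits 23 mm down: the foot meets it when the shoulder is 17 mm above the boss, and then drives it down ahead of itself, which takes a steady push of about 10 N until the shoulder meets the boss; it stays where left. Fully home, the flange's top is 63 mm above the table.
- spare: bystander: bigger steel flanged bushing standing upright, flange 58 mm in diameter on top, 38 mm tall; origin: centre of its underside
- screwdriver: bystander: screwdriver 170 mm long with a red handle, lying on the table; origin: centre of its underside
- pudding: bystander: cream pudding can, 68 mm in diameter, 60 mm tall; origin: centre of its underside
- food_can: bystander: food can with a green label, 66 mm in diameter, 55 mm tall; origin: centre of its underside
- cracker_tin: bystander: flat brass-coloured tin, 80 mm in diameter, 35 mm tall; origin: centre of its underside
Things that resemble listed ones, but are neither listed nor needed, are in the scene too. Of the things that look like the bushing, the smallest one is meant.

How it is judged:
By the outcome, as a careful person would: the job done as asked, in the order asked, and still so for the second after the job is handed in, with the robot touching nothing.
It also fails if it takes over 64 s, if anything falls off the work surface, if the arm or the gripper's body presses on something with over 40 N, if the wrist force passes 120 N, or if a joint passes its speed limit or range.

### The arm

A 6-joint arm with a two-finger parallel gripper is mounted at the origin on the work surface. World frame = base frame: x ahead of the robot, y to its left, z up, the work surface at z = 0. Lengths are in m, angles in rad, forces in N, time in s.
With the tool pointing down it reaches from about 0.35 to 0.8 m from the base axis. Payload 7.3 kg.
Tool frame: the origin (TCP) lies on the front face of the gripper's body, between the roots of the fingers; the fingertips stand 73 mm ahead of it and the grasp point (between the pads) lies 54 mm ahead of it (bot.tip_reach is the distance from the TCP to the fingertips, in m); z points along the fingers, y is the line along which they close (so a half turn about z gives the same grasp; the last joint's range is limited). The gripper opens to 85 mm and grips with 20 to 120 N. Pads are 22 mm wide; open, the fingers measure 114 mm over their backs; the gripper's body (76 mm by 85 mm) begins 54 mm behind the grasp point. The pads swing forward as they close: fully open they stand 13 mm farther back than shut.
Start: joints at [-1.303, 0.342, 1.524, -0, 1.275, -0.146], TCP at [0.211, -0.481, 0.304] pointing down, gripper open.
Joint ranges: [-2.53, 2.53], [-0.77, 2.02], [0.04, 2.7], [-1, 4.14], [0.28, 2.66], [-3.11, 3.11]. Speed limits (rad/s): [2.57, 2.57, 3.14, 3.14, 3.14, 3.14].

### API

Orientations are given as [roll, pitch, yaw] about the fixed x, y, z axes, in that order (R = Rz(yaw) Ry(pitch) Rx(roll)).
In Python, from station import bot gives the robot as it stands.
- The arm moves only by the tool apply_moves, never from a script. Its argument "plan" is a list of rows, each a list of 5 numbers: the shift along the world's x, y, z as a fraction of full scale, then the turn about the world's z as a fraction of full scale, then the gripper's target within -1 to 1 (shut at 1, half-way at 0, fully open at -1). In form: [[tx, ty, tz, yaw, grip], ...]. A call has exactly 5 rows; each row shifts and turns the commanded pose from where the row before left it; what a row does not reach is not made up. Full scale, the value 1, is 20 cm for a shift and 4 degrees for a turn. A row lasts 1/12 s, in which the tool goes at most 41.7 mm and 7.16 degrees, less where a joint would pass 70% of its speed; a pose out of reach is approached as far as the arm can. A call with a number of a shift or a turn outside -1 to 1 is refused whole. A call with a gripper value outside its range is refused whole. The fingers move at their own pace and stop on an object; the grip force is fixed at half the most. Time passes only in rows, so rows that do not move let the fingers close, or fill a call up. It gives the time, the measured TCP pose, the force, the opening and the grip force at its end, in the units of the state.
- bot.observe(): the state, without advancing time (a new reading comes with each control period).
- bot.grab_frame(name): name is "scene" or "top"; returns the picture (480x640x3 uint8, red, green, blue); there is no depth.
- bot.camera_info(name): a dict with "camera_matrix" (3x3 intrinsics, pixels), "eye" and "attitude" of the camera in the world. Camera axes: x right, y down, z forward; pixel columns grow to the right and rows downward; lengths in m; the calibration is good to about 2 mm. A picture is of the moment at which its call begins. camera_info takes no time and is no camera call.
- bot.hand_in(): hands the job in; it is judged then, once.
The state is a dict: "t": time; "q": joint angles; "qd": joint speeds; "tau": joint torques, N m; "ee_pos": TCP position; "eef_rot": TCP orientation; "ft_force": force on the tool from outside, world axes, zero at the start; "torque": the same for the moment, N m; "gripper_width": opening from 0.0 (shut) to 1.0 (fully open); "finger_force": force on a finger pad.
Only numpy, scipy, OpenCV 4.12 (cv2) and the standard library are available. Lean on these libraries where they do the work, as an engineer would, in place of code of your own. Each camera call takes 0.05 s, during which the arm holds its last target. There are 200 camera calls.

## Working session

There is one attempt and no reset: what is moved stays moved. The work goes in short steps, Python scripts to look and compute and a tool call to move; the robot and the scene stay as the last step left them, time stands still between calls to the robot, and variables do not carry over. Pictures are saved under pics/ and viewed, at most 10 in all, crops included, and the job is handed in when it is done.

Besides the shell and the picture viewer there is one more tool, called after "Emit:" in YAML: its name, and indented under it one key for each argument. apply_moves: Moves the arm, as the interface text tells. Its arguments: {"type":"object","properties":{"plan":{"type":"array","items":{"type":"array","items":{"type":"number"}}}},"required":["plan"]}

```bash
mkdir -p pics; ls; python3 - <<'E'
from station import bot
import cv2
print(bot.observe())
for n in("scene","top"):
    print(n,bot.camera_info(n)); cv2.imwrite(f"pics/{n}0.png",bot.grab_frame(n)[:,:,::-1])
E
```

```text
pics
{'t': 0.0, 'q': array([-1.30305103e+00,  3.42730098e-01,  1.52500520e+00,  3.20275875e-05,
        1.27541107e+00, -1.45988517e-01]), 'qd': array([ 0.00140103,  0.00037334, -0.00021924, -0.00045475, -0.00046826,
        0.00096837]), 'tau': array([-5.54523331e-05, -4.33683014e+01, -2.46007812e+01, -3.85206267e-04,
        7.89812155e-03, -2.99588305e-05]), 'ee_pos': array([ 0.21102242, -0.48041036,  0.30322617]), 'eef_rot': array([-3.14005992e+00, -2.56319530e-04,  4.13724266e-01]), 'ft_force': array([ 0.0448776 ,  0.21304368, -1.17362826]), 'torque': array([0.02777098, 0.02446284, 0.01434372]), 'finger_force': 0.0, 'gripper_width': 1.0017085678316864}
scene {'camera_matrix': array([[566.4292591 ,   0.        , 327.49127062],
       [  0.        , 566.4292591 , 231.78249443],
       [  0.        ,   0.        ,   1.        ]]), 'eye': array([1.06639613, 0.20228269, 0.77459123]), 'attitude': array([-2.49805514,  0.0075235 ,  2.0223231 ])}
top {'camera_matrix': array([[494.52655758,   0.        , 320.09781646],
       [  0.        , 494.52655758, 231.20272239],
       [  0.        ,   0.        ,   1.        ]]), 'eye': array([ 0.35724411, -0.0288306 ,  1.03792387]), 'attitude': array([-2.90784033e+00, -9.90040143e-05, -1.53270032e+00])}
```

View pics/scene0.png

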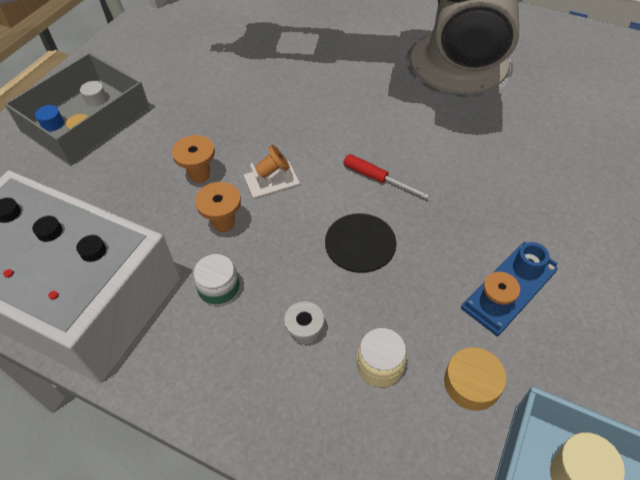

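View pics/top0.png

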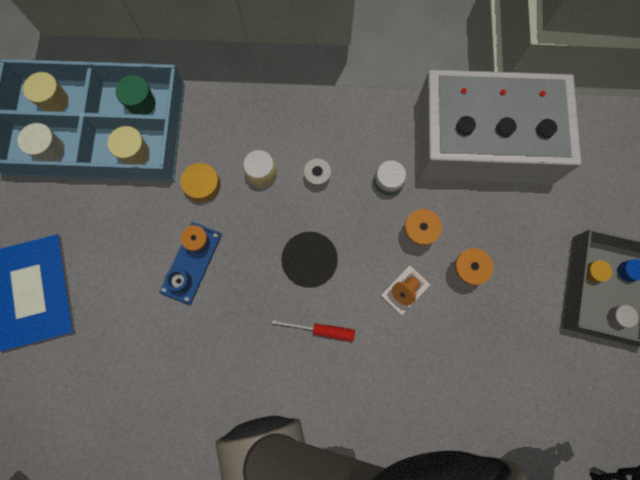

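The scene view shows the cradle with the bushing near (270,165), the mat at (361,242), and the housing near (512,285) with its empty bore at (533,258). In the top view they are at (405,290), (310,259) and (190,262), with the bore at (179,281). Next I'll enlarge the important parts.

```bash
cat > h.py <<'E'
import numpy as np, cv2
from station import bot
from scipy.spatial.transform import Rotation as Ro
def cam(n):
    c=bot.camera_info(n); return c["camera_matrix"],np.array(c["eye"]),Ro.from_euler("xyz",c["attitude"]).as_matrix()
def at(n,u,v,z):
    K,e,R=cam(n); d=R@np.linalg.solve(K,[u,v,1]); return e+d*(z-e[2])/d[2]
def px(n,p):
    K,e,R=cam(n); c=K@(R.T@(np.array(p)-e)); return c[:2]/c[2]
def crop(img,u0,v0,w,h,s):
    o=cv2.resize(img[v0:v0+h,u0:u0+w],None,fx=s,fy=s,interpolation=cv2.INTER_CUBIC)
    for k in range(0,w,10): cv2.line(o,(k*s,0),(k*s,6),(0,255,0),1); cv2.putText(o,str(u0+k),(k*s,16),0,.3,(0,255,0))
    for k in range(0,h,10): cv2.line(o,(0,k*s),(6,k*s),(0,255,0),1); cv2.putText(o,str(v0+k),(8,k*s+4),0,.3,(0,255,0))
    return o
E
python3 - <<'E'
from h import *
t=cv2.imread("pics/top0.png"); s=cv2.imread("pics/scene0.png")
a=np.vstack([np.hstack([crop(t,370,258,80,60,5),crop(s,235,140,80,60,5)]),np.hstack([crop(t,150,220,80,60,5)*0+crop(t,150,228,80,60,5) if 0 else crop(t,150,245,80,60,5),crop(s,470,240,80,60,5)])])
cv2.imwrite("pics/crops.png",a)
print(bot.tip_reach)
print("mat",at("top",310,259,.006),at("scene",361,242,.006))
print("bore",at("top",179,281,.055),at("scene",533,255,.055))
print("fitted",at("top",194,237,.063),at("scene",503,287,.063))
E
```

```text
0.0726
mat [ 5.41521990e-01 -5.19695731e-04  6.00000000e-03] [0.54524209 0.00542123 0.006     ]
bore [0.47832501 0.25742021 0.055     ] [0.48709877 0.26608809 0.055     ]
fitted [0.56746785 0.23409507 0.063     ] [0.56864601 0.23964086 0.063     ]
```

View pics/crops.png

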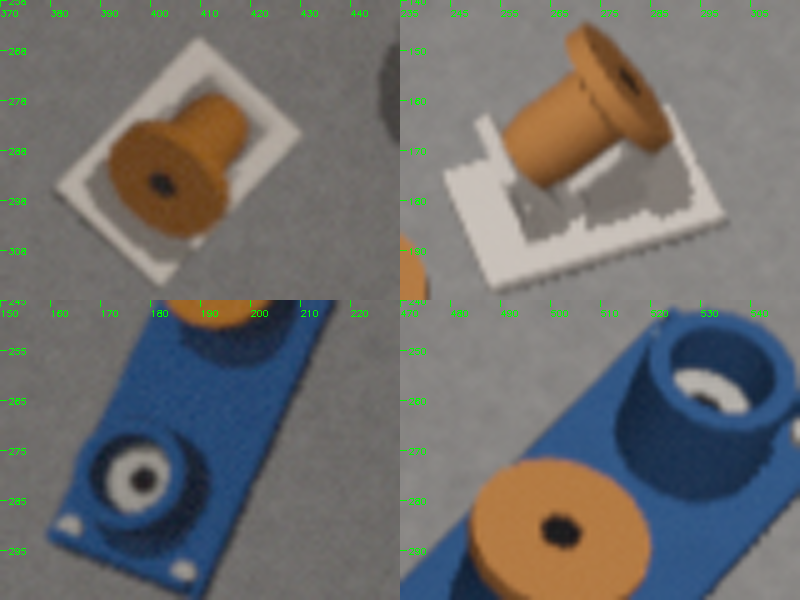

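```bash
python3 - <<'E'
from h import *
def T(x,y):return 370+x/5,258+y/5
def S(x,y):return 235+(x-400)/5,140+y/5
c=[at("top",*T(*p),.008)[:2] for p in[(60,188),(200,40),(300,132),(160,285)]]
print("cradle top",np.round(c,4),"centre",np.mean(c,0))
d=(c[0]-c[1])+(c[3]-c[2]);print("dir",np.degrees(np.arctan2(d[1],d[0])),[np.linalg.norm(c[i]-c[i-1]) for i in range(4)])
for n,f in(("top",T(162,185)),("scene",S(628,78))): print(n,"flange top",at(n,*f,.056))
print("bore",at("top",176.2,281,.055),at("scene",534.6,254,.055))
cs=[at("scene",*S(*p),.008)[:2] for p in[(725,215),(495,290)]];print("scene corners",cs,np.linalg.norm(cs[0]-cs[1]),np.degrees(np.arctan2(*(cs[0]-cs[1])[::-1])))
h=[at("top",*p,.0)[:2] for p in[(159.6,293),(190,304.6)]];print("housing end edge",h,np.linalg.norm(h[0]-h[1]))
for n,u in(("top",(193.5,237.6)),("scene",(502,286))):print("fitted",at(n,*u,.063))
E
```

```text
cradle top [[ 0.4698 -0.1533]
 [ 0.5343 -0.2116]
 [ 0.497  -0.2532]
 [ 0.4316 -0.1948]] centre [ 0.48316259 -0.20321352]
dir 138.02452901759506 [np.float64(0.05643307104670005), np.float64(0.08691108329129679), np.float64(0.055830707964658756), np.float64(0.08768597694193413)]
top flange top [ 0.46731512 -0.18783374  0.056     ]
scene flange top [ 0.46820699 -0.18581313  0.056     ]
bore [0.47811216 0.26300276 0.055     ] [0.48418779 0.26785129 0.055     ]
scene corners [array([ 0.47370328, -0.146836  ]), array([ 0.54035939, -0.20406508])] 0.08785331020509687 139.35153290811908
housing end edge [array([0.45839468, 0.31142363]), array([0.43676471, 0.24539244])] 0.06948362620569723
fitted [0.56619048 0.23498379 0.063     ]
fitted [0.5676079  0.23786852 0.063     ]
```

Emit:
apply_moves:
  plan:
    - [0.12,0.14,0,-1,-1]
    - [0.12,0.14,0,-1,-1]
    - [0.12,0.14,0,-1,-1]
    - [0.12,0.14,0,-1,-1]
    - [0.12,0.14,0,-1,-1]

```text
t: 0.52
ee_pos: [0.3318, -0.3391, 0.3036]
eef_rot: [-3.141, 0.0, 0.061]
ft_force: [1.2, -0.9, -0.6]
gripper_width: 1.003
finger_force: 0.0
```

Emit:
apply_moves:
  plan:
    - [0.12,0.14,0,-1,-1]
    - [0.12,0.14,0,-1,-1]
    - [0.12,0.14,0,-1,-1]
    - [0.12,0.14,0,-1,-1]
    - [0.12,0.14,0,-1,-1]

```text
t: 0.93
ee_pos: [0.4519, -0.199, 0.3037]
eef_rot: [-3.142, 0.001, -0.288]
ft_force: [0.8, -0.9, -0.3]
gripper_width: 0.996
finger_force: 0.0
```

Emit:
apply_moves:
  plan:
    - [0,0,-0.1,-1,-1]
    - [0,0,-0.1,-1,-1]
    - [0,0,-0.1,-1,-1]
    - [0,0,-0.1,-1,-1]
    - [0,0,-0.1,-1,-1]

```text
t: 1.35
ee_pos: [0.451, -0.2003, 0.2027]
eef_rot: [3.141, 0.001, -0.636]
ft_force: [0.9, 0.7, 0.6]
gripper_width: 0.992
finger_force: 0.0
```

Emit:
apply_moves:
  plan:
    - [0.05,0.03,0,-0.63,-1]
    - [0.047,0.026,-0.05,-0.63,-1]
    - [0,0,-0.1,0,-1]
    - [0,0,-0.05,0,-1]
    - [0,0,0,0,-1]

```text
t: 1.77
ee_pos: [0.4692, -0.1887, 0.1615]
eef_rot: [3.14, 0.005, -0.721]
ft_force: [-0.4, -0.1, -0.9]
gripper_width: 1.0
finger_force: 0.0
```

```bash
python3 - <<'E'
from h import *
o=bot.observe();print(o["ee_pos"],o["eef_rot"])
s=bot.grab_frame("scene")[:,:,::-1].copy();t=bot.grab_frame("top")[:,:,::-1].copy()
cv2.imwrite("pics/g1.png",np.hstack([crop(t,360,240,100,100,4),crop(s,220,95,100,100,4)]))
E
```

```text
[ 0.46921934 -0.18873398  0.16154671] [ 3.14040668  0.00539476 -0.72090276]
```

View pics/g1.png

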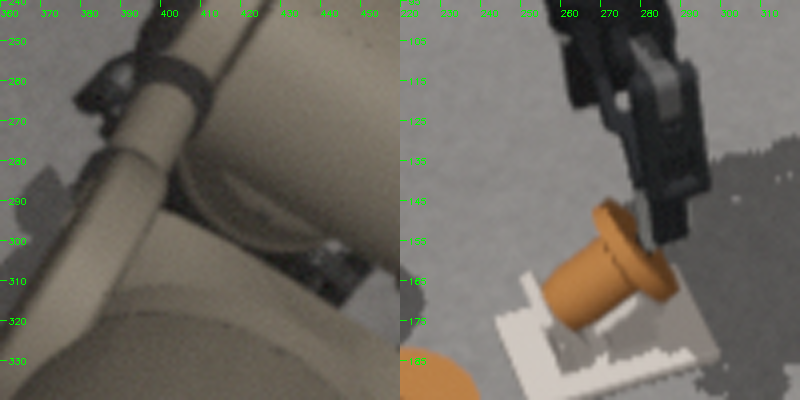

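The scene half of the crop shows the gripper above the cradle. The near finger, tip at about (285,155), stands beside the flange, whose face is around (272–290,145–168). I'll descend and close.

Emit:
apply_moves:
  plan:
    - [0.003,0,-0.1,0,-1]
    - [0,0,-0.1,0,-1]
    - [0,0,-0.08,0,-1]
    - [0,0,0,0,-1]
    - [0,0,0,0,-1]

```text
t: 2.28
ee_pos: [0.4711, -0.1897, 0.1084]
eef_rot: [3.141, 0.0, -0.722]
ft_force: [0.9, -0.6, 0.9]
gripper_width: 1.001
finger_force: 0.0
```

Emit:
apply_moves:
  plan:
    - [0,0,0,0,1]
    - [0,0,0,0,1]
    - [0,0,0,0,1]
    - [0,0,0,0,1]
    - [0,0,0,0,1]

```text
t: 2.7
ee_pos: [0.4717, -0.1897, 0.1092]
eef_rot: [-3.141, -0.002, -0.721]
ft_force: [-0.7, 1.3, 7.8]
gripper_width: 0.583
finger_force: 60.8
```

Emit:
apply_moves:
  plan:
    - [0,0,0,0,1]
    - [0,0,0,0,1]
    - [0,0,0,0,1]
    - [0,0,0,0,1]
    - [0,0,0,0,1]

```text
t: 3.12
ee_pos: [0.4717, -0.1897, 0.1092]
eef_rot: [-3.141, -0.002, -0.721]
ft_force: [0.3, 1.1, 6.5]
gripper_width: 0.582
finger_force: 60.8
```

Emit:
apply_moves:
  plan:
    - [0,0,0.1,0,1]
    - [0,0,0.15,0,1]
    - [0,0,0.15,0,1]
    - [0.027,0.158,0.05,0,1]
    - [0.027,0.158,0,0,1]

```text
t: 3.53
ee_pos: [0.4833, -0.1273, 0.2014]
eef_rot: [-3.14, -0.007, -0.725]
ft_force: [0.7, 0.3, -1.8]
gripper_width: 0.579
finger_force: 62.6
```

Emit:
apply_moves:
  plan:
    - [0.027,0.158,0,0,1]
    - [0.027,0.158,0,0,1]
    - [0.027,0.158,0,0,1]
    - [0.027,0.158,0,0,1]
    - [0.027,0.158,0,0,1]

```text
t: 3.95
ee_pos: [0.5088, 0.0333, 0.1982]
eef_rot: [3.142, -0.0, -0.721]
ft_force: [0.2, 0.1, -1.5]
gripper_width: 0.579
finger_force: 62.6
```

```bash
python3 - <<'E'
from h import *
o=bot.observe();print(o["ee_pos"],o["eef_rot"],o["gripper_width"],o["ft_force"])
p=px("scene",o["ee_pos"]-[0,0,.06]).astype(int);print(p)
s=bot.grab_frame("scene")[:,:,::-1].copy()
cv2.imwrite("pics/g2.png",crop(s,p[0]-50,p[1]-50,100,100,6))
E
```

```text
[0.50878546 0.03328338 0.19824229] [ 3.14158168e+00 -1.75758742e-04 -7.21433010e-01] 0.5791649331030626 [ 0.21404404  0.10961614 -1.47691944]
[391 179]
```

View pics/g2.png

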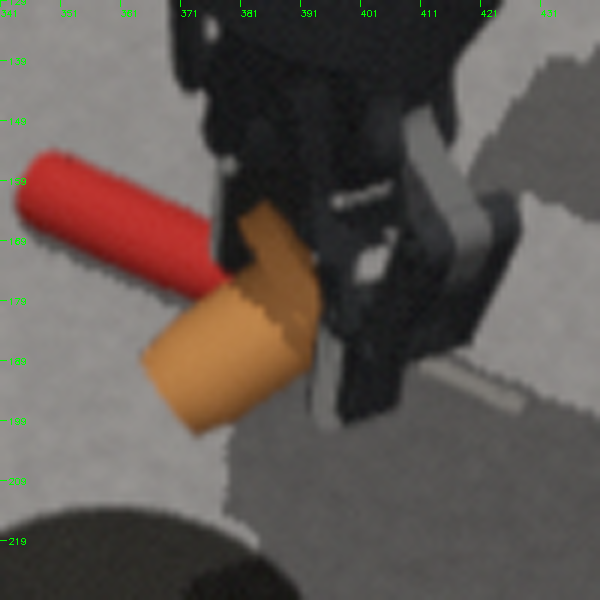

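The bushing is held by its flange, with the foot pointing down-left: foot edge from (364,188) to (373,201), flange rim from (385,162) to (391,191). I'll fit its pose in the grip.

```bash
python3 - <<'E'
from h import *
from scipy.optimize import least_squares
tcp=np.array([.5088,.0333,.1982]);a=np.radians(138.5);d=np.array([np.cos(a),np.sin(a),0]);l=np.array([-d[1],d[0],0]);z=np.array([0,0,1.])
th=np.linspace(0,2*np.pi,180)
def ring(p,s,r):
    off,h,t,w=p; ax=d*np.cos(t)+z*np.sin(t); n=-d*np.sin(t)+z*np.cos(t)
    c=tcp-z*.055+d*off+z*h+l*w+ax*(s-.044)
    return np.array([px("scene",c+r*(np.cos(x)*l+np.sin(x)*n)) for x in th])
F=np.array([[364.3,188.2],[373.5,201.5]]);G=np.array([[385.2,162.3],[391,191]])
def res(p):
    f=ring(p,0,.0125);g=ring(p,.04,.026)
    b=F[1]-F[0];b=b/np.linalg.norm(b);q=f@b
    r=[*(f[q.argmin()]-F[0]),*(f[q.argmax()]-F[1])]
    r.append(np.linalg.norm(g-G[0],axis=1).min()); r.append(np.linalg.norm(g-G[1],axis=1).min())
    return np.array(r+[p[3]*300])
s=least_squares(res,[0,0,.52,0],diff_step=1e-3,x_scale=[.01,.01,.1,.01]);print(s.x,np.degrees(s.x[2]),np.round(s.fun,1))
E
```

```text
Traceback (most recent call last):
  File "h.py", line 9, in px
    K,e,R=cam(n); c=K@(R.T@(np.array(p)-e)); return c[:2]/c[2]
          ~~~^^^
  File "h.py", line 5, in cam
    c=bot.camera_info(n); return c["camera_matrix"],np.array(c["eye"]),Ro.from_euler("xyz",c["attitude"]).as_matrix()
ValueError: time passes only in moves, steps and waits
```

```bash
sed -i 's/^def cam/import functools\n@functools.cache\ndef cam/' h.py; python3 - <<'E'
from h import *
from scipy.optimize import minimize
print(bot.observe()["t"])
tcp=np.array([.5088,.0333,.1982]);a=np.radians(138.5);d=np.array([np.cos(a),np.sin(a),0]);l=np.array([-d[1],d[0],0]);z=np.array([0,0,1.])
th=np.linspace(0,2*np.pi,120)
def ring(p,s,r):
    off,h,w,t=p[0]/1e3,p[1]/1e3,p[2]/1e3,p[3]/50; ax=d*np.cos(t)+z*np.sin(t); n=-d*np.sin(t)+z*np.cos(t)
    c=tcp-z*.055+d*off+z*h+l*w+ax*(s-.044)
    return np.array([px("scene",c+r*(np.cos(x)*l+np.sin(x)*n)) for x in th])
F=np.array([[364.3,188.2],[373.5,201.5]]);G=np.array([[385.2,162.3],[391,191]])
def res(p):
    f=ring(p,0,.0125);g=ring(p,.04,.026)
    b=F[1]-F[0];b=b/np.linalg.norm(b);q=f@b
    r=[*(f[q.argmin()]-F[0]),*(f[q.argmax()]-F[1])]
    r+=[np.linalg.norm(g-G[0],axis=1).min(),np.linalg.norm(g-G[1],axis=1).min(),p[2]*.5]
    return np.array(r)
s=minimize(lambda p:(res(p)**2).sum(),[0,0,0,26],method="Nelder-Mead",options=dict(maxiter=150,initial_simplex=np.array([[0,0,0,26],[6,0,0,26],[0,6,0,26],[0,0,2,26],[0,0,0,33]])))
print("off,h,w mm",s.x[:3],"tilt",np.degrees(s.x[3]/50),np.round(res(s.x),1))
E
```

```text
4.0
off,h,w mm [-9.41549155 12.36707682 -0.70167168] tilt 53.78033701960991 [-0.9  0.9  2.  -1.4  4.5  3.6 -0.4]
```

```bash
cat > fit.py <<'E'
from h import *
from scipy.optimize import minimize
def fit(img,tcp,ang,x0,n="scene"):
    a=np.radians(ang);d=np.array([np.cos(a),np.sin(a),0]);l=np.array([-d[1],d[0],0]);z=np.array([0,0,1.]);th=np.linspace(0,2*np.pi,40)
    K,e,R=cam(n); u0,v0=(px(n,tcp-z*.06)-50).astype(int); S=4
    c=cv2.resize(img[v0:v0+100,u0:u0+100],None,fx=S,fy=S,interpolation=cv2.INTER_CUBIC); hsv=cv2.cvtColor(c,cv2.COLOR_BGR2HSV).astype(int)
    o=(hsv[...,0]>8)&(hsv[...,0]<22)&(hsv[...,1]>120)&(hsv[...,2]>60)
    nb,lab,st,_=cv2.connectedComponentsWithStats(o.astype(np.uint8)); o=lab==1+st[1:,4].argmax()
    dark=(hsv[...,2]<75)|((hsv[...,1]<60)&(np.indices(o.shape)[1]>o.nonzero()[1].max()-60)) # fingers: no penalty
    def sil(p):
        t=p[3]/50;ax=d*np.cos(t)+z*np.sin(t);m=-d*np.sin(t)+z*np.cos(t);C=tcp-z*.055+(d*p[0]+z*p[1]+l*p[2])/1e3
        M=np.zeros(o.shape,np.uint8)
        for seg in([(0,.0125),(.01,.015),(.04,.015)],[(.04,.026),(.048,.026)]):
            P=np.vstack([C+ax*(s-.044)+r*(np.outer(np.cos(th),l)+np.outer(np.sin(th),m)) for s,r in seg])
            q=(P-e)@R@K.T; q=(q[:,:2]/q[:,2:]-[u0,v0]+.5)*S
            cv2.fillConvexPoly(M,cv2.convexHull(np.round(q).astype(np.int32)),1)
        return M>0
    def cost(p): M=sil(p); return (o&~M).sum()+(M&~o&~dark).sum()+3*p[2]**2
    x0=np.array(x0,float)
    best=None
    for k in range(3):
        s=minimize(cost,x0,method="Nelder-Mead",options=dict(initial_simplex=np.vstack([x0]+[x0+v for v in np.diag([5,5,2,7])*(1,-1,1)[k]])));x0=s.x
    cs,_=cv2.findContours(sil(s.x).astype(np.uint8),0,1);cv2.drawContours(c,cs,-1,(255,0,255),1)
    print("off,h,w mm",s.x[:3].round(1),"tilt",np.degrees(s.x[3]/50).round(1),"cost",s.fun,"orange",o.sum())
    return c
E
python3 - <<'E'
from fit import *
img=bot.grab_frame("scene")[:,:,::-1].copy();o=bot.observe()
a=fit(img,o["ee_pos"],138.5,[0,0,0,26]);b=fit(img,o["ee_pos"],138.5,[0,0,0,40])
cv2.imwrite("pics/f1.png",np.hstack([a,b]))
E
```

```text
off,h,w mm [ 3.7 -0.4 -0.8] tilt 34.0 cost 389.8086322584961 orange 9916
off,h,w mm [ 4.4 -1.8  0.3] tilt 35.0 cost 377.2480701220146 orange 9916
```

View pics/f1.png

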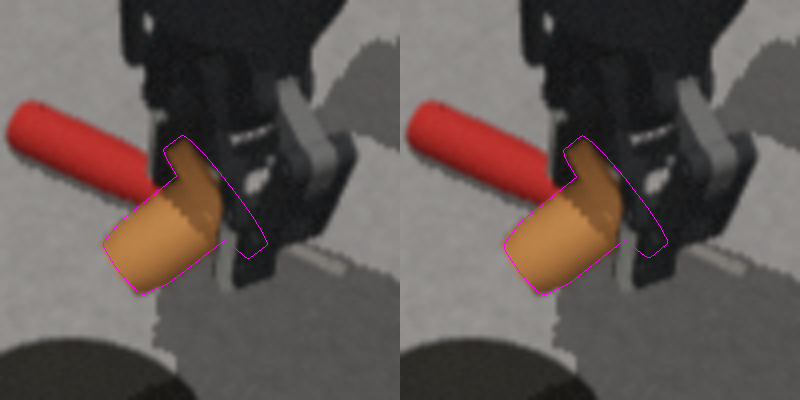

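The fitted outline matches: the pads sit about 4 mm towards the sleeve from the flange centre, and the axis rises about 34.5°. I'll lower it to just above the mat.

Emit:
apply_moves:
  plan:
    - [0.03,-0.03,-0.1,0,1]
    - [0,0,-0.15,0,1]
    - [0,0,-0.15,0,1]
    - [0,0,-0.07,0,1]
    - [0,0,0,0,1]

```text
t: 4.47
ee_pos: [0.5129, 0.0253, 0.1009]
eef_rot: [3.137, 0.005, -0.722]
ft_force: [-0.7, 0.7, -1.8]
gripper_width: 0.576
finger_force: 62.7
```

Emit:
apply_moves:
  plan:
    - [0,0,-0.01,0,1]
    - [0,0,-0.01,0,1]
    - [0,0,-0.01,0,1]
    - [0,0,0,0,1]
    - [0,0,0,0,1]

```text
t: 4.88
ee_pos: [0.5153, 0.0256, 0.0987]
eef_rot: [-3.141, -0.001, -0.721]
ft_force: [0.3, -0.3, -1.6]
gripper_width: 0.58
finger_force: 62.7
```

Emit:
apply_moves:
  plan:
    - [0,0,-0.01,0,1]
    - [0,0,0,0,1]
    - [0,0,-0.005,0,1]
    - [0,0,0,0,1]
    - [0,0,0,0,1]

```text
t: 5.3
ee_pos: [0.5149, 0.0257, 0.0949]
eef_rot: [3.141, 0.0, -0.721]
ft_force: [0.1, -0.5, -1.8]
gripper_width: 0.582
finger_force: 62.7
```

Emit:
apply_moves:
  plan:
    - [0,0,-0.008,0,1]
    - [0,0,0,0,1]
    - [0,0,-0.007,0,1]
    - [0,0,0,0,1]
    - [0,0,0,0,1]

```text
t: 5.72
ee_pos: [0.5144, 0.0263, 0.0924]
eef_rot: [3.141, 0.001, -0.721]
ft_force: [-4.2, 3.6, 8.0]
gripper_width: 0.579
finger_force: 63.6
```

Emit:
apply_moves:
  plan:
    - [0.008,-0.007,0,0,1]
    - [0.008,-0.007,0.004,0,1]
    - [0.008,-0.007,0.004,0,1]
    - [0.007,-0.006,0.004,0,1]
    - [0,0,0,0,1]

```text
t: 6.13
ee_pos: [0.5217, 0.0199, 0.0944]
eef_rot: [-3.141, -0.001, -0.722]
ft_force: [-0.7, 0.4, -1.5]
gripper_width: 0.576
finger_force: 62.9
```

```bash
python3 - <<'E'
from fit import *
img=bot.grab_frame("scene")[:,:,::-1].copy();o=bot.observe();print(o["ee_pos"],o["ft_force"])
for x in (26,35,45): a=fit(img,o["ee_pos"],138.5,[4,0,0,x])
cv2.imwrite("pics/f2.png",a)
E
```

```text
[0.5214734  0.02002874 0.09423498] [ 0.41361734 -0.22720177 -1.21910693]
off,h,w mm [-0.4 -0.1 -0.6] tilt 31.2 cost 149.23122618824002 orange 8663
off,h,w mm [-0.  -1.1  0. ] tilt 31.7 cost 151.0 orange 8663
off,h,w mm [-0.3 -0.4 -0. ] tilt 32.9 cost 151.0000000000024 orange 8663
```

Emit:
apply_moves:
  plan:
    - [0.008,-0.007,-0.01,0,1]
    - [0.011,-0.01,0,0,1]
    - [0.011,-0.01,0,0,1]
    - [0.011,-0.01,0,0,1]
    - [0.011,-0.01,0,0,1]

```text
t: 6.6
ee_pos: [0.531, 0.0114, 0.0927]
eef_rot: [3.141, 0.002, -0.721]
ft_force: [-3.4, 4.3, 7.2]
gripper_width: 0.578
finger_force: 63.6
```

```bash
python3 - <<'E'
from fit import *
img=bot.grab_frame("scene")[:,:,::-1].copy();o=bot.observe();print(o["ee_pos"],o["ft_force"])
for x in (28,38): a=fit(img,o["ee_pos"],138.5,[1,0,0,x])
cv2.imwrite("pics/f2.png",a)
E
```

```text
[0.53164443 0.01089135 0.09270237] [-1.96138879  0.24643825  4.77860659]
off,h,w mm [0.3 1.  0. ] tilt 33.0 cost 187.0 orange 8521
off,h,w mm [0.1 1.  0. ] tilt 33.9 cost 185.00000000057216 orange 8521
```

Friction on the mat is about 0.6, which is too low to turn the bushing from this tilt; it just slides. I'll use the mat's rim as a step to catch the foot and pivot over it, with a yaw that keeps clear of the screwdriver.

Emit:
apply_moves:
  plan:
    - [0,0,0.15,0,1]
    - [-0.03,0.1,0,-1,1]
    - [-0.04,0.1,0,-1,1]
    - [-0.04,0.1,0,-1,1]
    - [-0.043,0.111,0,-1,1]

```text
t: 7.07
ee_pos: [0.5007, 0.0934, 0.1221]
eef_rot: [3.141, -0.0, -1.005]
ft_force: [-0.1, 1.4, -1.4]
gripper_width: 0.582
finger_force: 63.2
```

Emit:
apply_moves:
  plan:
    - [0,0,0,-1,1]
    - [0,0,0,-0.92,1]
    - [0,0,0,0,1]
    - [0,0,0,0,1]
    - [0,0,0,0,1]

```text
t: 7.48
ee_pos: [0.501, 0.0929, 0.1221]
eef_rot: [3.141, 0.0, -1.133]
ft_force: [0.6, -0.7, -0.8]
gripper_width: 0.579
finger_force: 63.2
```

```bash
python3 - <<'E'
from fit import *
img=bot.grab_frame("scene")[:,:,::-1].copy();o=bot.observe();print(o["ee_pos"],o["eef_rot"],o["q"][5])
for x in (26,36): a=fit(img,o["ee_pos"],180+np.degrees(o["eef_rot"][2]),[1,0,0,x])
cv2.imwrite("pics/f3.png",a)
# mat by dark blob in first images
for n in("top","scene"):
    g=cv2.cvtColor(cv2.imread(f"pics/{n}0.png"),cv2.COLOR_BGR2GRAY);m=(g<45).astype(np.uint8)
    nb,lab,st,ce=cv2.connectedComponentsWithStats(m);u=(310,259) if n=="top" else (361,242)
    k=lab[u[1],u[0]];c,_=cv2.findContours((lab==k).astype(np.uint8),0,1);P=np.array([at(n,x,y,.006)[:2] for x,y in c[0][:,0]],np.float32);print(n,cv2.minEnclosingCircle(P))
print("screwdriver",at("top",275,323,.005)[:2],at("top",355,334,.01)[:2])
E
```

```text
[0.50099595 0.09281831 0.12214674] [ 3.14129681e+00  7.22267062e-05 -1.13363820e+00] 2.737183868792995
off,h,w mm [1.4 2.  0.2] tilt 34.0 cost 418.07140394115333 orange 6372
off,h,w mm [0.6 3.1 0.2] tilt 37.3 cost 407.09164058347926 orange 6372
top ((0.5417741537094116, 0.0009759484673850238), 0.0585293211042881)
scene ((0.5457671284675598, 0.0038109226152300835), 0.05940067023038864)
screwdriver [0.40558976 0.0657074 ] [ 0.38954651 -0.09881219]
```

Emit:
apply_moves:
  plan:
    - [0,0,-0.1,0,1]
    - [0,0,-0.055,0,1]
    - [0,0,0,0,1]
    - [0.01,-0.02,0,0,1]
    - [0,0,0,0,1]

```text
t: 7.95
ee_pos: [0.5038, 0.0885, 0.0919]
eef_rot: [-3.141, -0.001, -1.135]
ft_force: [0.3, -0.4, -2.1]
gripper_width: 0.581
finger_force: 63.2
```

Emit:
apply_moves:
  plan:
    - [0.004,-0.009,0,0,1]
    - [0,0,0,0,1]
    - [0.004,-0.009,0,0,1]
    - [0,0,0,0,1]
    - [0,0,0,0,1]

```text
t: 8.37
ee_pos: [0.5047, 0.0855, 0.0916]
eef_rot: [-3.141, -0.0, -1.135]
ft_force: [0.6, 0.8, -0.9]
gripper_width: 0.58
finger_force: 63.2
```

Emit:
apply_moves:
  plan:
    - [0.004,-0.009,0,0,1]
    - [0,0,0,0,1]
    - [0.004,-0.009,0,0,1]
    - [0,0,0,0,1]
    - [0,0,0,0,1]

```text
t: 8.78
ee_pos: [0.5055, 0.0838, 0.0922]
eef_rot: [-3.141, 0.003, -1.135]
ft_force: [-4.3, 12.6, 8.8]
gripper_width: 0.58
finger_force: 64.1
```

Emit:
apply_moves:
  plan:
    - [0.005,-0.01,0.01,0,1]
    - [0.005,-0.01,0.01,0,1]
    - [0.005,-0.011,0.008,0,1]
    - [0.005,-0.011,0.007,0,1]
    - [0,0,0,0,1]

```text
t: 9.2
ee_pos: [0.5097, 0.0741, 0.0986]
eef_rot: [3.141, 0.001, -1.134]
ft_force: [0.4, 0.1, -0.7]
gripper_width: 0.584
finger_force: 63.8
```

```bash
python3 - <<'E'
from fit import *
img=bot.grab_frame("scene")[:,:,::-1].copy();o=bot.observe();print(o["ee_pos"],o["ft_force"])
for x in (30,45): a=fit(img,o["ee_pos"],180+np.degrees(o["eef_rot"][2]),[1,0,0,x])
cv2.imwrite("pics/f4.png",a)
E
```

```text
[0.51003233 0.07372771 0.09844328] [ 0.73761794 -0.42005488 -1.01167788]
off,h,w mm [-4.8 -3.8 -0.3] tilt 40.2 cost 327.2259879861146 orange 5585
off,h,w mm [-0.8  1.4 -0. ] tilt 45.0 cost 403.0000000000001 orange 5585
```

View pics/f4.png

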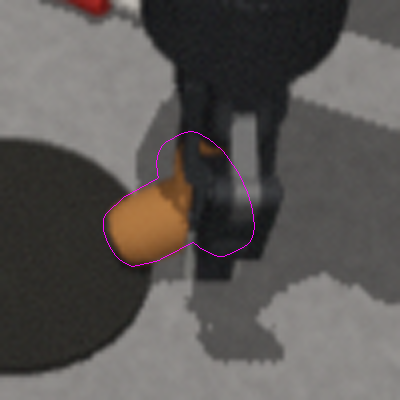

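The outline fits at a tilt of about 40–45°, with the foot edge slipped onto the mat at crop position (120,225). I'll back off, lower it and repeat with less rise.

Emit:
apply_moves:
  plan:
    - [0,0,0.015,0,1]
    - [-0.013,0.028,0,0,1]
    - [-0.015,0.03,0,0,1]
    - [0,0,-0.035,0,1]
    - [0,0,0,0,1]

```text
t: 9.67
ee_pos: [0.5037, 0.0855, 0.0932]
eef_rot: [3.14, 0.001, -1.134]
ft_force: [-0.6, -0.3, -1.0]
gripper_width: 0.578
finger_force: 63.8
```

Emit:
apply_moves:
  plan:
    - [0.004,-0.009,0,0,1]
    - [0.002,-0.0045,0,0,1]
    - [0.002,-0.0045,0,0,1]
    - [0,0,0,0,1]
    - [0,0,0,0,1]

```text
t: 10.08
ee_pos: [0.5063, 0.0813, 0.0944]
eef_rot: [-3.142, -0.0, -1.135]
ft_force: [0.0, 0.4, -1.3]
gripper_width: 0.577
finger_force: 63.8
```

Emit:
apply_moves:
  plan:
    - [0.003,-0.007,0,0,1]
    - [0.003,-0.007,0,0,1]
    - [0.003,-0.007,0.003,0,1]
    - [0.003,-0.007,0.003,0,1]
    - [0,0,0,0,1]

```text
t: 10.5
ee_pos: [0.5079, 0.0773, 0.096]
eef_rot: [3.142, 0.003, -1.135]
ft_force: [-3.5, 10.4, 3.5]
gripper_width: 0.581
finger_force: 64.2
```

Emit:
apply_moves:
  plan:
    - [0.004,-0.009,0.004,0,1]
    - [0.004,-0.009,0.004,0,1]
    - [0.004,-0.009,0.004,0,1]
    - [0.004,-0.009,0.003,0,1]
    - [0,0,0,0,1]

```text
t: 10.92
ee_pos: [0.511, 0.0703, 0.0992]
eef_rot: [3.141, 0.003, -1.135]
ft_force: [-4.4, 11.2, 7.5]
gripper_width: 0.579
finger_force: 64.9
```

```bash
python3 - <<'E'
from fit import *
img=bot.grab_frame("scene")[:,:,::-1].copy();o=bot.observe();print(o["ee_pos"],o["ft_force"])
for x in (35,55): a=fit(img,o["ee_pos"],180+np.degrees(o["eef_rot"][2]),[0,0,0,x])
cv2.imwrite("pics/f5.png",a)
E
```

```text
[0.5109321  0.0703346  0.09915379] [-4.63030727 10.56119569  6.95192636]
off,h,w mm [-5.5 -6.8 -0. ] tilt 54.8 cost 284.0000000000004 orange 4562
off,h,w mm [-3.   2.2  0. ] tilt 61.0 cost 331.0 orange 4562
```

Emit:
apply_moves:
  plan:
    - [0.005,-0.011,0.004,0,1]
    - [0.005,-0.011,0.004,0,1]
    - [0.005,-0.011,0.003,0,1]
    - [0.005,-0.011,0.003,0,1]
    - [0,0,0,0,1]

```text
t: 11.38
ee_pos: [0.5157, 0.0609, 0.102]
eef_rot: [-3.141, 0.002, -1.135]
ft_force: [-1.8, 7.3, 5.4]
gripper_width: 0.579
finger_force: 62.2
```

```bash
python3 - <<'E'
from fit import *
img=bot.grab_frame("scene")[:,:,::-1].copy();o=bot.observe();print(o["ee_pos"],o["ft_force"])
for x in (45,65): a=fit(img,o["ee_pos"],180+np.degrees(o["eef_rot"][2]),[0,0,0,x])
cv2.imwrite("pics/f6.png",a)
E
```

```text
[0.5156182  0.06098657 0.10203121] [-2.54800928  7.91144097  5.60002341]
off,h,w mm [-9.1 -8.4 -0. ] tilt 71.1 cost 238.0 orange 3251
off,h,w mm [-7.7 -7.8  0. ] tilt 68.3 cost 238.0 orange 3251
```

Emit:
apply_moves:
  plan:
    - [0.006,-0.014,0.003,0,1]
    - [0.006,-0.014,0.001,0,1]
    - [0.006,-0.014,0,0,1]
    - [0.006,-0.014,-0.002,0,1]
    - [0,0,0,0,1]

```text
t: 11.85
ee_pos: [0.5206, 0.0493, 0.1026]
eef_rot: [-3.141, 0.001, -1.135]
ft_force: [-3.5, 6.7, 7.7]
gripper_width: 0.578
finger_force: 60.6
```

```bash
python3 - <<'E'
from fit import *
img=bot.grab_frame("scene")[:,:,::-1].copy();o=bot.observe();print(o["ee_pos"],o["ft_force"])
for x in (60,78): a=fit(img,o["ee_pos"],180+np.degrees(o["eef_rot"][2]),[-5,-5,0,x])
cv2.imwrite("pics/f7.png",a)
E
```

```text
[0.52057056 0.04940858 0.10259143] [-3.31546588  6.44180024  7.15089011]
off,h,w mm [ -5.4 -16.7  -0. ] tilt 104.7 cost 134.00000000000017 orange 1576
off,h,w mm [ -6.  -17.3   0. ] tilt 113.1 cost 135.0 orange 1576
```

View pics/f7.png

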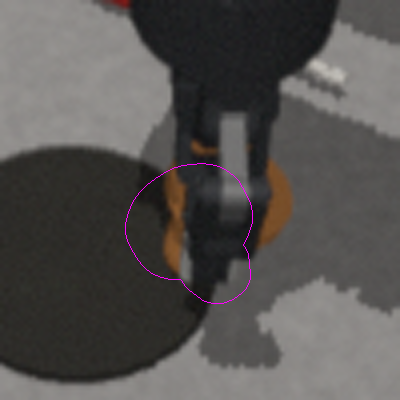

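The bushing now looks near upright: flange visible both sides of the finger at crop (175,185) and (275,210), sleeve below at (172,245). The fit failed because of occlusion. I'll lift it to the mat centre and set it down.

Emit:
apply_moves:
  plan:
    - [0,0,0.1,0,1]
    - [0.03,-0.065,0,0,1]
    - [0.03,-0.065,0,0,1]
    - [0.03,-0.065,0,0,1]
    - [0.026,-0.04,0,0,1]

```text
t: 12.32
ee_pos: [0.5443, -0.0006, 0.1211]
eef_rot: [3.141, -0.0, -1.136]
ft_force: [0.9, -0.7, -1.0]
gripper_width: 0.576
finger_force: 63.9
```

```bash
python3 - <<'E'
from h import *
s=bot.grab_frame("scene")[:,:,::-1].copy();o=bot.observe();print(o["ee_pos"],o["ft_force"])
p=px("scene",o["ee_pos"]-[0,0,.06]).astype(int);cv2.imwrite("pics/g8.png",crop(s,p[0]-40,p[1]-40,80,80,7))
E
```

```text
[ 0.54530248 -0.00157507  0.12114108] [ 0.44069079 -1.18879725 -1.51163404]
```

View pics/g8.png

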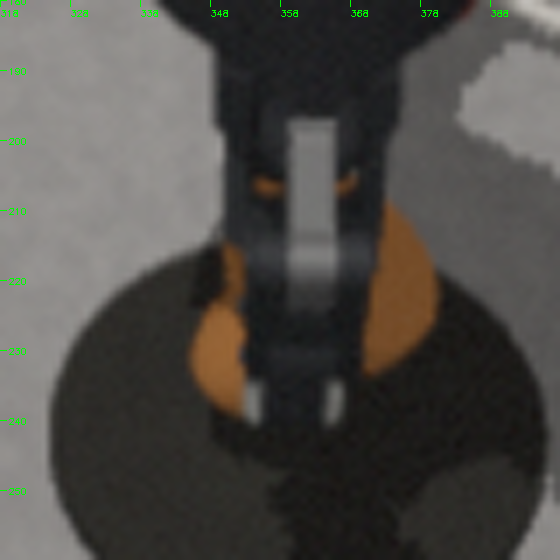

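```bash
python3 - <<'E'
s=open("fit.py").read()
s=s.replace("o=lab==1+st[1:,4].argmax()","o=np.isin(lab,[i for i in range(1,nb) if st[i,4]>150])")
s=s.replace("dark=","G=o.nonzero()[1]; dark=").replace("np.indices(o.shape)[1]>o.nonzero()[1].max()-60","np.abs(np.indices(o.shape)[1]-200)<60")
s=s.replace("+3*p[2]**2","+.08*(M&~o&dark).sum()+3*p[2]**2+2*p[0]**2+2*p[1]**2")
open("fit.py","w").write(s)
from fit import *
img=bot.grab_frame("scene")[:,:,::-1].copy();o=bot.observe()
r=[fit(img,o["ee_pos"],180+np.degrees(o["eef_rot"][2]),[0,0,0,x]) for x in (50,60,72)]
cv2.imwrite("pics/f9.png",np.hstack(r[:2]))
E
```

```text
off,h,w mm [ 7.1  1.3 -1.3] tilt 61.6 cost 1105.8823524220572 orange 4690
off,h,w mm [ 7.3  0.4 -0.5] tilt 61.5 cost 1108.9415399190723 orange 4690
off,h,w mm [ 7.2  0.2 -0.3] tilt 61.9 cost 1098.1944760996257 orange 4690
```

The repeated fit agrees on a tilt of 62° with the flange 7 mm off the pads. From here, friction on the mat is enough to finish turning it, so I'll press lightly and drag.

Emit:
apply_moves:
  plan:
    - [-0.02,0.044,0,0,1]
    - [-0.02,0.044,0,0,1]
    - [0,0,-0.06,0,1]
    - [0,0,-0.02,0,1]
    - [0,0,0,0,1]

```text
t: 12.83
ee_pos: [0.5344, 0.0206, 0.1047]
eef_rot: [3.139, 0.002, -1.133]
ft_force: [-1.1, -0.3, -1.3]
gripper_width: 0.575
finger_force: 63.9
```

Emit:
apply_moves:
  plan:
    - [0,0,-0.007,0,1]
    - [0,0,0,0,1]
    - [0,0,-0.005,0,1]
    - [0,0,0,0,1]
    - [0,0,0,0,1]

```text
t: 13.25
ee_pos: [0.5358, 0.0193, 0.1035]
eef_rot: [-3.141, -0.0, -1.135]
ft_force: [1.0, -0.0, -2.0]
gripper_width: 0.579
finger_force: 63.9
```

Emit:
apply_moves:
  plan:
    - [0,0,-0.008,0,1]
    - [0,0,0,0,1]
    - [0,0,-0.005,0,1]
    - [0,0,0,0,1]
    - [0,0,0,0,1]

```text
t: 13.67
ee_pos: [0.536, 0.0193, 0.1022]
eef_rot: [-3.141, -0.001, -1.135]
ft_force: [-4.0, 1.1, 11.8]
gripper_width: 0.576
finger_force: 64.5
```

Emit:
apply_moves:
  plan:
    - [0.005,-0.011,0,0,1]
    - [0.005,-0.011,0,0,1]
    - [0.005,-0.011,0,0,1]
    - [0.005,-0.011,-0.002,0,1]
    - [0,0,0,0,1]

```text
t: 14.08
ee_pos: [0.5399, 0.0108, 0.1025]
eef_rot: [-3.14, 0.0, -1.135]
ft_force: [-6.1, 3.9, 19.7]
gripper_width: 0.577
finger_force: 63.2
```

```bash
python3 - <<'E'
from fit import *
img=bot.grab_frame("scene")[:,:,::-1].copy();o=bot.observe();print(o["ee_pos"],o["ft_force"])
r=[fit(img,o["ee_pos"],180+np.degrees(o["eef_rot"][2]),[5,0,0,x]) for x in (55,65,75)]
E
```

```text
[0.53986178 0.01089984 0.10251199] [-5.46377437  3.81888667 19.31315847]
off,h,w mm [ 8.7  0.7 -0.4] tilt 73.5 cost 1185.8545503702703 orange 3739
off,h,w mm [ 8.7  0.4 -0.2] tilt 73.8 cost 1178.2667547003864 orange 3739
off,h,w mm [ 7.5 -1.8 -2.8] tilt 96.9 cost 1415.8631471973772 orange 3739
```

Emit:
apply_moves:
  plan:
    - [0.005,-0.011,-0.001,0,1]
    - [0.005,-0.011,-0.002,0,1]
    - [0.005,-0.011,-0.003,0,1]
    - [0.006,-0.012,-0.004,0,1]
    - [0.006,-0.012,-0.005,0,1]

```text
t: 14.55
ee_pos: [0.5458, -0.0008, 0.0991]
eef_rot: [-3.139, -0.001, -1.135]
ft_force: [-2.6, 1.4, 12.2]
gripper_width: 0.579
finger_force: 59.8
```

```bash
python3 - <<'E'
from fit import *
img=bot.grab_frame("scene")[:,:,::-1].copy();o=bot.observe();print(o["ee_pos"],o["ft_force"])
r=[fit(img,o["ee_pos"],180+np.degrees(o["eef_rot"][2]),[6,0,0,x]) for x in (65,72,79)]
cv2.imwrite("pics/f10.png",np.hstack(r[:2]))
E
```

```text
[ 0.54587887 -0.00125074  0.09891452] [-2.33677052  0.53524731 11.33692998]
off,h,w mm [11.5  1.5  0. ] tilt 95.5 cost 1195.0468506683376 orange 4519
off,h,w mm [11.5  1.1  0.1] tilt 97.4 cost 1185.839488453743 orange 4519
off,h,w mm [11.3  2.5 -0.5] tilt 93.7 cost 1198.668932336393 orange 4519
```

View pics/f10.png

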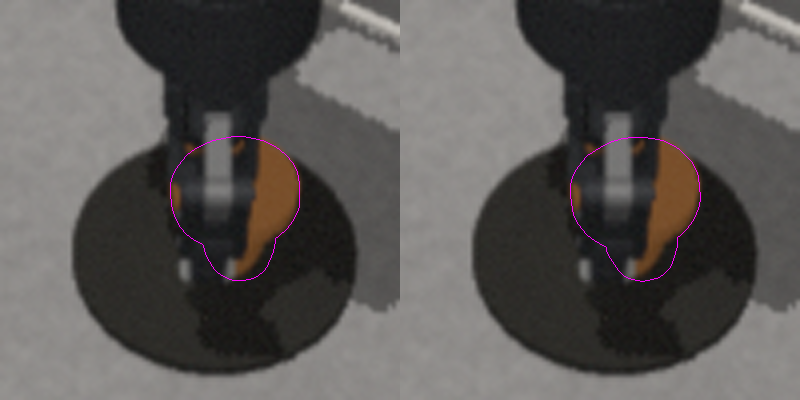

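The overlay shows the bushing upright (about 90° ± 5°) on the mat, with the sleeve foot at crop (240,278). I'll release it and raise the gripper. That was my tenth and last picture, so from here I measure by code.

Emit:
apply_moves:
  plan:
    - [0,0,0,0,-0.2]
    - [0,0,0,0,-0.4]
    - [0,0,0,0,-1]
    - [0,0,0,0,-1]
    - [0,0,0,0,-1]

```text
t: 15.02
ee_pos: [0.545, -0.0009, 0.0971]
eef_rot: [3.141, 0.0, -1.135]
ft_force: [0.1, -0.2, -1.0]
gripper_width: 1.0
finger_force: 0.0
```

Emit:
apply_moves:
  plan:
    - [0,0,0,0,-1]
    - [0,0,0.1,0,-1]
    - [0,0,0.2,0,-1]
    - [0,0,0.2,0,-1]
    - [0,-0.2,0.2,0,-1]

```text
t: 15.43
ee_pos: [0.5453, -0.0272, 0.2296]
eef_rot: [-3.139, 0.0, -1.131]
ft_force: [1.2, -0.2, 0.4]
gripper_width: 1.002
finger_force: 0.0
```

Emit:
apply_moves:
  plan:
    - [-0.1,-0.2,0,0,-1]
    - [-0.1,-0.2,0,0,-1]
    - [-0.1,-0.2,0,0,-1]
    - [-0.1,-0.2,0,0,-1]
    - [0,0,0,0,-1]

```text
t: 15.85
ee_pos: [0.4679, -0.1849, 0.2268]
eef_rot: [3.14, -0.001, -1.141]
ft_force: [-0.3, 0.2, -0.3]
gripper_width: 1.0
finger_force: 0.0
```

```bash
cat > fl.py <<'E'
from h import *
# find orange blobs' flange top near a point at height z
def blobs(n,xy,z,r=60):
    img=bot.grab_frame(n)[:,:,::-1]; hsv=cv2.cvtColor(np.ascontiguousarray(img),cv2.COLOR_BGR2HSV).astype(int)
    o=(hsv[...,0]>6)&(hsv[...,0]<24)&(hsv[...,1]>110)&(hsv[...,2]>60)
    u=px(n,[*xy,z]); V,U=np.indices(o.shape); o&=np.hypot(U-u[0],V-u[1])<r
    nb,lab,st,ce=cv2.connectedComponentsWithStats(o.astype(np.uint8))
    for i in range(1,nb):
        if st[i,4]<60: continue
        c,_=cv2.findContours((lab==i).astype(np.uint8),0,1);c=max(c,key=len)[:,0]
        P=np.array([at(n,a,b,z)[:2] for a,b in c]);
        q,rad=cv2.minEnclosingCircle(P.astype(np.float32)); print(n,"box",st[i],"circle@z",np.round(q,4),round(rad,4))
        m=lab==i; print("   brightness rows:",[int(hsv[...,2][m&(V==v)].mean()) for v in np.unique(V[m])[::4]])
    return o
E
python3 - <<'E'
from fl import *
print(bot.observe()["ee_pos"])
for n in("top","scene"): o=blobs(n,(.54,.006),.054); 
E
```

```text
[ 0.4679063  -0.18492589  0.22682133]
top box [293 241  27  27 559] circle@z [0.5423 0.0062] 0.0278
   brightness rows: [81, 159, 162, 154, 156, 163, 148]
scene box [348 213  33  36 845] circle@z [0.5539 0.0122] 0.0358
   brightness rows: [180, 177, 169, 171, 173, 167, 126, 98, 96]
```

The bushing stands upright on the mat (top view 27×27 px round). Next I refine its position by matching its silhouette in both cameras, and do the same for the bore using the fitted bushing and the boss.

```bash
cat > sil.py <<'E'
from h import *
from scipy.optimize import minimize
th=np.linspace(0,2*np.pi,60);S=4
def sil(n,segs,x,y,u0,v0,w):
    K,e,R=cam(n);M=np.zeros((w*S,w*S),np.uint8)
    for seg in segs:
        P=np.vstack([np.c_[x+r*np.cos(th),y+r*np.sin(th),np.full(60,z)] for z,r in seg]);q=(P-e)@R@K.T;q=(q[:,:2]/q[:,2:]-[u0,v0]+.5)*S
        cv2.fillConvexPoly(M,cv2.convexHull(np.round(q*16).astype(np.int32)),1,shift=4)
    return M>0
def orange(h): return (h[...,0]>6)&(h[...,0]<24)&(h[...,1]>110)&(h[...,2]>50)
def locate(n,img,mask,segs,xy,w=70,k=5.):
    u0,v0=(px(n,[*xy,segs[-1][0][0]])-w/2).astype(int)
    c=cv2.resize(np.ascontiguousarray(img[v0:v0+w,u0:u0+w]),None,fx=S,fy=S,interpolation=cv2.INTER_CUBIC)
    o=mask(cv2.cvtColor(c,cv2.COLOR_BGR2HSV).astype(int))
    f=lambda p:(o^sil(n,segs,p[0]/1e3,p[1]/1e3,u0,v0,w)).sum()
    x0=np.array(xy)*1e3
    for k in(5,-3): s=minimize(f,x0,method="Nelder-Mead",options=dict(initial_simplex=[x0,x0+[k,0],x0+[0,k]]));x0=s.x
    return np.round(x0/1e3,4),int(s.fun),int(o.sum())
def bush(z): return [[(z,.0125),(z+.01,.015),(z+.04,.015)],[(z+.04,.026),(z+.048,.026)]]
E
python3 - <<'E'
from sil import *
for n in("top","scene"):
    img=bot.grab_frame(n)[:,:,::-1];print(n,"bushing",locate(n,img,orange,bush(.006),(.543,.006)))
    i0=cv2.imread(f"pics/{n}0.png");print("   fitted",locate(n,i0,orange,[[(.055,.026),(.063,.026)]],(.567,.2364),60))
    print("   mat",locate(n,i0,lambda h:h[...,2]<70,[[(0,.06),(.006,.06)]],(.5438,.0024),100))
E
```

```text
top bushing (array([0.5426, 0.0065]), 966, 9117)
   fitted (array([0.5672, 0.236 ]), 779, 7951)
   mat (array([0.5425, 0.002 ]), 1209, 39079)
scene bushing (array([0.5439, 0.0077]), 648, 13763)
   fitted (array([0.5668, 0.2369]), 1743, 13851)
   mat (array([0.5421, 0.0023]), 2112, 52539)
```

Emit:
apply_moves:
  plan:
    - [0.063,0.16,0,0.985,-1]
    - [0.063,0.16,0,0.985,-1]
    - [0.063,0.16,0,0.985,-1]
    - [0.063,0.16,0,0.985,-1]
    - [0.063,0.16,0,0.985,-1]

```text
t: 16.47
ee_pos: [0.5341, -0.0158, 0.2267]
eef_rot: [-3.142, 0.0, -0.785]
ft_force: [0.8, -0.3, 0.0]
gripper_width: 0.999
finger_force: 0.0
```

Emit:
apply_moves:
  plan:
    - [0.062,0.16,0,0.985,-1]
    - [0,0,0,0.985,-1]
    - [0,0,0,0.985,-1]
    - [0,0,0,0.985,-1]
    - [0,0,0,0.985,-1]

```text
t: 16.88
ee_pos: [0.546, 0.0153, 0.2265]
eef_rot: [3.142, 0.001, -0.44]
ft_force: [0.7, 0.1, -0.5]
gripper_width: 0.999
finger_force: 0.0
```

Emit:
apply_moves:
  plan:
    - [0,0,0,0.985,-1]
    - [0,0,0,0.985,-1]
    - [0,0,0,0,-1]
    - [0,0,0,0,-1]
    - [0,0,0,0,-1]

```text
t: 17.3
ee_pos: [0.546, 0.0137, 0.2267]
eef_rot: [3.142, 0.0, -0.31]
ft_force: [-0.1, 0.3, -1.2]
gripper_width: 1.001
finger_force: 0.0
```

Emit:
apply_moves:
  plan:
    - [-0.013,-0.033,0,0,-1]
    - [0,0,-0.2,0,-1]
    - [0,0,-0.15,0,-1]
    - [0,0,-0.1,0,-1]
    - [0,0,0,0,-1]

```text
t: 17.72
ee_pos: [0.5409, 0.0059, 0.1328]
eef_rot: [3.14, 0.008, -0.311]
ft_force: [-1.2, -0.2, -0.6]
gripper_width: 1.001
finger_force: 0.0
```

Emit:
apply_moves:
  plan:
    - [0,0,0,0,-1]
    - [0,0,-0.05,0,-1]
    - [0,0,-0.05,0,-1]
    - [0,0,-0.05,0,-1]
    - [0,0,0,0,-1]

```text
t: 18.13
ee_pos: [0.5425, 0.0061, 0.1052]
eef_rot: [3.141, 0.003, -0.31]
ft_force: [-0.8, -0.3, 0.2]
gripper_width: 1.002
finger_force: 0.0
```

Now I close. The fingers will centre the bushing across the pads.

Emit:
apply_moves:
  plan:
    - [0,0,0,0,-0.3]
    - [0,0,0,0,0]
    - [0,0,0,0,1]
    - [0,0,0,0,1]
    - [0,0,0,0,1]

```text
t: 18.55
ee_pos: [0.5439, 0.0059, 0.1077]
eef_rot: [-3.141, -0.002, -0.309]
ft_force: [-1.4, 0.2, 5.0]
gripper_width: 0.584
finger_force: 61.5
```

Emit:
apply_moves:
  plan:
    - [0,0,0,0,1]
    - [0,0,0.05,0,1]
    - [0,0,0.15,0,1]
    - [0,0,0.15,0,1]
    - [0,0,0.1,0,1]

```text
t: 18.97
ee_pos: [0.5438, 0.006, 0.1995]
eef_rot: [-3.141, -0.002, -0.309]
ft_force: [0.7, -0.4, -0.6]
gripper_width: 0.577
finger_force: 62.7
```

```bash
python3 - <<'E'
from fit import *
img=bot.grab_frame("scene")[:,:,::-1].copy();o=bot.observe();print(o["ee_pos"],o["gripper_width"])
for x in (70,78,85):c=fit(img,o["ee_pos"],180+np.degrees(o["eef_rot"][2]),[0,0,0,x])
E
```

```text
[0.54529615 0.00584897 0.20304483] 0.5810798570391144
off,h,w mm [ 0.2 -2.4 -2. ] tilt 84.4 cost 868.0936343093666 orange 11707
off,h,w mm [ 1.  -4.9 -0.7] tilt 89.2 cost 896.4619211003427 orange 11707
off,h,w mm [ 0.5 -4.8 -0.8] tilt 90.4 cost 898.0386810710429 orange 11707
```

Emit:
apply_moves:
  plan:
    - [-0.02,0.081,0,0,1]
    - [-0.04,0.162,0,0,1]
    - [-0.04,0.162,0,0,1]
    - [-0.04,0.162,0,0,1]
    - [-0.04,0.162,0,0,1]

```text
t: 19.43
ee_pos: [0.5066, 0.153, 0.1968]
eef_rot: [3.141, 0.0, -0.31]
ft_force: [0.3, 0.2, -1.4]
gripper_width: 0.58
finger_force: 62.7
```

Emit:
apply_moves:
  plan:
    - [-0.04,0.162,0,0,1]
    - [-0.04,0.162,0,0,1]
    - [-0.036,0.162,0,0,1]
    - [-0.02,0.081,0,0,1]
    - [0,0,0,0,1]

```text
t: 19.85
ee_pos: [0.4787, 0.2683, 0.1967]
eef_rot: [-3.141, 0.001, -0.306]
ft_force: [-1.1, -0.4, -1.7]
gripper_width: 0.585
finger_force: 62.8
```

```bash
python3 - <<'E'
from fit import *
o=bot.observe();print(o["ee_pos"],o["eef_rot"])
img=bot.grab_frame("scene")[:,:,::-1].copy()
c=fit(img,o["ee_pos"],180+np.degrees(o["eef_rot"][2]),[0.5,-3,0,79])
c=fit(img,o["ee_pos"],180+np.degrees(o["eef_rot"][2]),[0.5,-3,0,72])
E
```

```text
[0.47872881 0.26834381 0.1967289 ] [-3.14104035e+00  8.06811081e-04 -3.05547629e-01]
off,h,w mm [ 1.1 -2.9 -0.2] tilt 92.2 cost 1246.5421769961338 orange 16782
off,h,w mm [ 0.7 -0.6 -0.2] tilt 89.2 cost 1227.8442050553942 orange 16782
```

Emit:
apply_moves:
  plan:
    - [0.018,-0.018,0,0,1]
    - [0,0,-0.08,0,1]
    - [0,0,-0.08,0,1]
    - [0,0,0,0,1]
    - [0,0,0,0,1]

```text
t: 20.32
ee_pos: [0.484, 0.2601, 0.1643]
eef_rot: [3.14, 0.002, -0.311]
ft_force: [0.6, 0.4, -0.6]
gripper_width: 0.583
finger_force: 62.7
```

```bash
python3 - <<'E'
from sil import *
o=bot.observe();p=o["ee_pos"];print(p,o["ft_force"],o["eef_rot"])
E
```

```text
[0.48395204 0.26011522 0.16430846] [ 0.55977723  0.37893045 -0.62945152] [ 3.13997697e+00  1.57590836e-03 -3.11224469e-01]
```

Emit:
apply_moves:
  plan:
    - [0,0,0,0,1]
    - [0,0,0,0,1]
    - [0,0,0,0,1]
    - [0,0,0,0,1]
    - [0,0,0,0,1]

```text
t: 20.73
ee_pos: [0.4839, 0.2616, 0.1652]
eef_rot: [-3.141, -0.001, -0.309]
ft_force: [1.2, 0.0, -2.1]
gripper_width: 0.577
finger_force: 62.7
```

Emit:
apply_moves:
  plan:
    - [-0.008,0.015,-0.02,0,1]
    - [0,0,-0.01,0,1]
    - [0,0,-0.01,0,1]
    - [0,0,0,0,1]
    - [0,0,0,0,1]

```text
t: 21.15
ee_pos: [0.4821, 0.2646, 0.1565]
eef_rot: [3.141, 0.0, -0.309]
ft_force: [-1.0, 0.4, -0.9]
gripper_width: 0.58
finger_force: 62.7
```

Emit:
apply_moves:
  plan:
    - [0,0,-0.01,0,1]
    - [0,0,-0.01,0,1]
    - [0,0,0,0,1]
    - [0,0,0,0,1]
    - [0,0,0,0,1]

```text
t: 21.57
ee_pos: [0.4822, 0.2646, 0.1528]
eef_rot: [3.142, -0.0, -0.309]
ft_force: [0.0, 0.7, -1.1]
gripper_width: 0.577
finger_force: 62.7
```

Emit:
apply_moves:
  plan:
    - [0,0,-0.01,0,1]
    - [0,0,0,0,1]
    - [0,0,-0.01,0,1]
    - [0,0,0,0,1]
    - [0,0,0,0,1]

```text
t: 21.98
ee_pos: [0.4822, 0.2646, 0.1487]
eef_rot: [3.142, 0.0, -0.309]
ft_force: [1.1, -0.4, -1.9]
gripper_width: 0.581
finger_force: 62.7
```

Emit:
apply_moves:
  plan:
    - [0,0,-0.01,0,1]
    - [0,0,0,0,1]
    - [0,0,-0.01,0,1]
    - [0,0,0,0,1]
    - [0,0,0,0,1]

```text
t: 22.4
ee_pos: [0.4824, 0.2648, 0.1448]
eef_rot: [-3.141, -0.0, -0.31]
ft_force: [1.4, 2.2, -2.3]
gripper_width: 0.584
finger_force: 62.7
```

Emit:
apply_moves:
  plan:
    - [0,0,-0.01,0,1]
    - [0,0,0,0,1]
    - [0,0,-0.01,0,1]
    - [0,0,0,0,1]
    - [0,0,0,0,1]

```text
t: 22.82
ee_pos: [0.4824, 0.2648, 0.1408]
eef_rot: [-3.141, -0.001, -0.31]
ft_force: [3.0, 3.6, -1.2]
gripper_width: 0.58
finger_force: 62.8
```

Emit:
apply_moves:
  plan:
    - [0,0,-0.01,0,1]
    - [0,0,0,0,1]
    - [0,0,-0.01,0,1]
    - [0,0,0,0,1]
    - [0,0,0,0,1]

```text
t: 23.23
ee_pos: [0.4825, 0.2648, 0.1368]
eef_rot: [-3.141, -0.001, -0.31]
ft_force: [3.0, 5.0, 0.6]
gripper_width: 0.58
finger_force: 62.9
```

Emit:
apply_moves:
  plan:
    - [0.002,0.004,0,0,1]
    - [0,0,-0.007,0,1]
    - [0,0,0,0,1]
    - [0,0,-0.005,0,1]
    - [0,0,0,0,1]

```text
t: 23.65
ee_pos: [0.4824, 0.2652, 0.1341]
eef_rot: [3.141, 0.0, -0.31]
ft_force: [2.0, 2.6, -0.5]
gripper_width: 0.581
finger_force: 62.9
```

The bushing is started, with its shoulder about 17 mm above the boss. I'll let go and rise.

Emit:
apply_moves:
  plan:
    - [0,0,0,0,-0.3]
    - [0,0,0,0,-0.6]
    - [0,0,0,0,-1]
    - [0,0,0,0,-1]
    - [0,0,0,0,-1]

```text
t: 24.07
ee_pos: [0.4824, 0.2652, 0.1343]
eef_rot: [3.141, 0.0, -0.309]
ft_force: [0.3, -0.2, -1.1]
gripper_width: 0.999
finger_force: 0.0
```

Emit:
apply_moves:
  plan:
    - [0,0,0.1,0,-1]
    - [0,0,0.2,0,-1]
    - [0,0,0.1,0,-1]
    - [0,0,0,0,1]
    - [0,0,0,0,1]

```text
t: 24.48
ee_pos: [0.4829, 0.2655, 0.2155]
eef_rot: [-3.14, -0.002, -0.309]
ft_force: [0.6, -0.3, -0.6]
gripper_width: 0.751
finger_force: 0.0
```

Emit:
apply_moves:
  plan:
    - [0,0,0,0,1]
    - [0,0,0,0,1]
    - [0,0,0,0,1]
    - [0,0,0,0,1]
    - [0,0,0,0,1]

```text
t: 24.9
ee_pos: [0.4824, 0.2653, 0.2136]
eef_rot: [3.141, 0.001, -0.309]
ft_force: [-0.1, -0.0, -0.3]
gripper_width: 0.005
finger_force: 0.0
```

```bash
python3 - <<'E'
from sil import *
o=bot.observe();print(o["ee_pos"],o["gripper_width"])
img=bot.grab_frame("scene")[:,:,::-1]
for z in(.068,.071,.074): print(z,locate("scene",img,orange,[[(.055,.015),(z,.015)],[(z,.026),(z+.008,.026)]],(.4815,.265),44))
E
```

```text
[0.48238059 0.26529783 0.21363926] 0.00504987194155808
0.068 (array([0.4796, 0.267 ]), 1098, 13718)
0.071 (array([0.482 , 0.2666]), 1012, 13708)
0.074 (array([0.4833, 0.2665]), 1159, 13708)
```

Emit:
apply_moves:
  plan:
    - [0,0,-0.1,0,1]
    - [0,0,-0.1,0,1]
    - [0,0,-0.08,0,1]
    - [0,0,0,0,1]
    - [0,0,0,0,1]

```text
t: 25.37
ee_pos: [0.4823, 0.2653, 0.1579]
eef_rot: [3.14, 0.002, -0.31]
ft_force: [-0.2, 0.2, 0.3]
gripper_width: -0.001
finger_force: 0.0
```

Emit:
apply_moves:
  plan:
    - [0,0,-0.01,0,1]
    - [0,0,-0.01,0,1]
    - [0,0,-0.01,0,1]
    - [0,0,-0.01,0,1]
    - [0,0,0,0,1]

```text
t: 25.78
ee_pos: [0.483, 0.2656, 0.1514]
eef_rot: [-3.14, -0.002, -0.309]
ft_force: [-0.5, 0.2, 5.1]
gripper_width: -0.0
finger_force: 2.1
```

Contact at about 0.152, as expected. I'll press on steadily.

Emit:
apply_moves:
  plan:
    - [0,0,-0.01,0,1]
    - [0,0,-0.01,0,1]
    - [0,0,-0.01,0,1]
    - [0,0,-0.01,0,1]
    - [0,0,0,0,1]

```text
t: 26.2
ee_pos: [0.4831, 0.2656, 0.1438]
eef_rot: [-3.14, -0.002, -0.309]
ft_force: [-1.3, -0.5, 6.1]
gripper_width: 0.005
finger_force: 3.3
```

Emit:
apply_moves:
  plan:
    - [0,0,-0.01,0,1]
    - [0,0,-0.01,0,1]
    - [0,0,-0.01,0,1]
    - [0,0,0,0,1]
    - [0,0,0,0,1]

```text
t: 26.62
ee_pos: [0.4831, 0.2656, 0.1378]
eef_rot: [-3.14, -0.002, -0.309]
ft_force: [-0.7, -0.6, 6.8]
gripper_width: 0.004
finger_force: 3.6
```

Emit:
apply_moves:
  plan:
    - [0,0,-0.005,0,1]
    - [0,0,-0.005,0,1]
    - [0,0,0,0,1]
    - [0,0,0,0,1]
    - [0,0,0,0,1]

```text
t: 27.03
ee_pos: [0.4832, 0.2656, 0.136]
eef_rot: [-3.14, -0.002, -0.309]
ft_force: [-0.7, -1.1, 8.7]
gripper_width: -0.0
finger_force: 4.3
```

Emit:
apply_moves:
  plan:
    - [0,0,-0.005,0,1]
    - [0,0,0,0,1]
    - [0,0,0,0,1]
    - [0,0,0,0,1]
    - [0,0,0,0,1]

```text
t: 27.45
ee_pos: [0.4832, 0.2656, 0.1357]
eef_rot: [-3.14, -0.002, -0.309]
ft_force: [-3.6, -0.3, 14.0]
gripper_width: -0.0
finger_force: 7.1
```

Emit:
apply_moves:
  plan:
    - [0,0,-0.005,0,1]
    - [0,0,0,0,1]
    - [0,0,-0.004,0,1]
    - [0,0,0,0,1]
    - [0,0,0,0,1]

```text
t: 27.87
ee_pos: [0.4832, 0.2657, 0.1356]
eef_rot: [-3.139, -0.003, -0.309]
ft_force: [-7.7, -3.0, 28.0]
gripper_width: 0.002
finger_force: 14.0
```

The stop is solid at 0.1356, exactly the expected home height. I'll retreat and check.

Emit:
apply_moves:
  plan:
    - [0,0,0.02,0,1]
    - [0,0,0.1,0,1]
    - [0,0,0.2,0,1]
    - [0,-0.1,0.2,0,1]
    - [-0.1,-0.2,0,0,1]

```text
t: 28.28
ee_pos: [0.4693, 0.212, 0.2403]
eef_rot: [-3.131, -0.015, -0.307]
ft_force: [1.4, -0.8, 1.0]
gripper_width: 0.002
finger_force: 0.0
```

Emit:
apply_moves:
  plan:
    - [0,-0.2,0,0,1]
    - [0,-0.2,0,0,1]
    - [0,-0.2,0,0,1]
    - [0,-0.2,0,0,1]
    - [0,0,0,0,1]

```text
t: 28.7
ee_pos: [0.4642, 0.0438, 0.2334]
eef_rot: [3.14, -0.002, -0.315]
ft_force: [1.4, 0.5, 0.3]
gripper_width: -0.002
finger_force: 0.0
```

```bash
python3 - <<'E'
from sil import *
o=bot.observe();print(o["ee_pos"],o["t"])
for n in("top","scene"):
    img=bot.grab_frame(n)[:,:,::-1]
    for nm,xy in(("new",(.4815,.2655)),("fitted",(.567,.2364))):
        for z in(.054,.055,.057): print(n,nm,z,locate(n,img,orange,[[(z,.026),(z+.008,.026)]],xy,44))
    d=cv2.absdiff(np.ascontiguousarray(img),cv2.imread(f"pics/{n}0.png")).max(2)
    for nm,xyz in dict(spare=(317,172),pud=(260,168),food=(390,178),tin=(200,182),scr=(334,332),big1=(424,227),big2=(475,267)).items():
        if n=="top": u,v=xyz;print(nm,int((d[v-15:v+15,u-15:u+15]>40).sum()),end=" ")
E
```

```text
[0.46417031 0.04377947 0.2333511 ] 28.7
top new 0.054 (array([0.4819, 0.2666]), 693, 8505)
top new 0.055 (array([0.4818, 0.2658]), 719, 8505)
top new 0.057 (array([0.4818, 0.2652]), 752, 8505)
top fitted 0.054 (array([0.5676, 0.2373]), 2264, 6446)
top fitted 0.055 (array([0.5675, 0.236 ]), 2277, 6446)
top fitted 0.057 (array([0.5675, 0.2365]), 2316, 6446)
spare 0 pud 0 food 0 tin 0 scr 0 big1 0 big2 0 scene new 0.054 (array([0.4807, 0.267 ]), 1257, 12647)
scene new 0.055 (array([0.4818, 0.2665]), 1299, 12647)
scene new 0.057 (array([0.4834, 0.2661]), 1371, 12647)
scene fitted 0.054 (array([0.5659, 0.2373]), 1737, 13819)
scene fitted 0.055 (array([0.5667, 0.2371]), 1778, 13819)
scene fitted 0.057 (array([0.5679, 0.2371]), 1870, 13819)
```

The flange sits at the same height as the fitted one, the bystanders have not moved, and the robot is clear.

```bash
python3 -c "
from station import bot
print(bot.hand_in())"
```

```text
the job is handed in; nothing more can be done
None
```

The job is handed in: the bushing was stood upright on the mat, started in the empty bore, let go while proud, and pressed fully home. The press hit a firm stop at the expected height, the bystanders checked in the top camera had not moved, and it took 29 s.

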